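Seat the raised specimen vial

ROBOT

A 6-joint arm with a two-finger parallel gripper is mounted at the origin on the work surface. World frame = base frame: x ahead of the robot, y to its left, z up, the work surface at z = 0. Lengths are in mm, angles in degrees, forces in N, time in s.
With the tool pointing down it reaches from about 300 to 850 mm from the base axis. Payload 4.2 kg.
Tool frame: the origin (TCP) lies on the centre line of the jaws, within the pads' length; the fingertips stand 11 mm ahead of it and the grasp point (between the pads) lies 8 mm behind it; z points along the fingers, y is the line along which they close (so a half turn about z gives the same grasp; the last joint's range is limited). The gripper opens to 91 mm and grips with 3 to 60 N. Pads are 32 mm wide; open, the fingers measure 118 mm over their backs; the gripper's body (76 mm by 178 mm) begins 60 mm behind the grasp point.
Start: joints at [-74.198, 18.312, 89.639, -0, 72.044, -1.146], TCP at [167.618, -550.042, 224.976] pointing down, gripper open.
Joint ranges: [-177.97, 177.97], [-48.28, 115.42], [12.27, 149.76], [-77.06, 257.06], [2.81, 150.46], [-146.56, 146.56]. Speed limits (degrees/s): [147.25, 147.25, 180, 180, 180, 180].

INTERFACE

Orientations are given as [roll, pitch, yaw] about the fixed x, y, z axes, in that order (R = Rz(yaw) Ry(pitch) Rx(roll)).
In Python, from workcell import env, grab_frame, camera_model, models gives the robot as it stands.
- The arm moves only by the shell command python3 -m crank 'ROWS' [FORCE]. ROWS is text: rows parted by semicolons, each of 7 numbers parted by spaces: the closure, from -1 (fully open) to 1 (shut), so that 0 is half open, then the shift along the tool's x, y, z in mm, then the turn, a rotation vector about the tool's x, y, z in degrees. A call has 1 to 10 rows; each row shifts and turns the commanded pose from where the row before left it, along the tool's axes as they then stand; what a row does not reach is not made up. A row lasts 1/8 s, in which the tool goes at most 62.5 mm and 10.7 degrees, less where a joint would pass 70% of its speed; a pose out of reach is approached as far as the arm can. A call is refused whole if a number of a shift passes 62.5 or a number of a turn 10.7, either way. A call with a gripper value outside its range is refused whole. The fingers move at their own pace and stop on an object; FORCE is the grip in N (left out, the last holds). Time passes only in rows, so rows that do not move let the fingers close. It gives the time, the measured TCP pose, the force, the opening and the grip force at its end, in the units of the state.
- env.state(): the state, without advancing time (a new reading comes with each control period).
- grab_frame(name): name is "side" or "top" or "wrist"; returns the picture (400x640x3 uint8, blue, green, red); there is no depth.
- camera_model(name): a dict with "K" (3x3 intrinsics, pixels), "R" (3x3) and "t" (3): a world point X has camera coordinates R X + t; the wrist camera has in their place "mount" (4x4, takes a point from camera to tool coordinates, whose origin is the TCP and whose axes are the flange's). Camera axes: x right, y down, z forward; pixel columns grow to the right and rows downward; lengths in mm; the calibration is good to about 2 mm. A picture is of the moment at which its call begins: read the wrist's pose just before it. camera_model takes no time and is no camera call.
- env.job_done(): hands the job in; it is judged then, once.
Trained networks look in the newest picture that a camera, given by its name, has taken for a name from the list of things; names that differ only in an ending like _2 or _b are one class to them, and where a whole thing is asked for, a point or a joint stands for the part that bears it (a point fixed in the world has none). Each returns a list of dicts, best first, with "p" (0 to 1); they miss things now and then, are a little off and sometimes report something else, mostly with a low value. They report only what shows in the picture. A call takes as long as a camera call.
- models.search_frame(name, camera): "point" ([x, y, z] in mm, in world coordinates, good to about 4 mm: the middle of the surface that is visible of it).
The state is a dict: "time_s": time; "qpos": joint angles; "qvel": joint speeds; "effort": joint torques, N m; "ee_pos": TCP position; "ee_rot": TCP orientation; "force": force on the tool from outside, world axes, zero at the start; "torque": the same for the moment, N m; "gripper_width": finger opening in mm; "gripper_force": force on a finger pad.
Only numpy, scipy, OpenCV 4.12 (cv2) and the standard library are available. Lean on these libraries where they do the work, as an engineer would, in place of code of your own. Each camera call takes 0.05 s, during which the arm holds its last target. There are 200 camera calls.

TASK

One flat-capped vial in the dark specimen rack has not gone fully home: its cap stands above its neighbours with glass showing under it. Push it gently down with the fingertips until its cap rests on the rack like the others, without gripping it or pulling it up, then withdraw. Do not touch the rack or the other vials, and leave the flasks and other things around where they stand.

Things in the scene. Friction and masses are not known exactly. Their poses are not given: they have to be found in the camera images.
- rack: Fixed dark vial rack, turned up to 0.4 rad. Origin at table level; block spans x -55..55, y -100..160 mm, flat deck at z = 50 mm. Eight slots at x = -24, 24 and y = -66, -22, 22, 66 mm: six flat-capped vials, a dropper vial and an empty hole, in varying places. A small flask stands on the bare ledge at y over 85 mm. Must not be touched.
- raised_vial: The flat-capped glass vial not fully home: white cap 22 mm across, 12 mm tall, standing 16 to 20 mm off the deck with glass tube showing under it. Origin: centre of the cap's underside, z up. Slides only vertically: snug, resists with about 3 N, stays where left, ends at a hard stop when the cap meets the deck. It could be pulled up, but must not be.
- raised_cap (a point): Centre of the flat top of the raised vial's cap: 78 to 82 mm above the table at the start, 62 mm when fully home, level with the other flat caps.
- dropper_vial: Vial that is already home, told by its cap: a low white collar 22 mm across with a tapering grey teat, its tip 28 mm above the deck (78 mm above the table). Fixed. Origin: centre of the collar's underside, on the deck. Must be left alone.
- seated_vial1: Flat-capped vial like the raised one but already home, cap (22 mm across, 12 mm tall) sitting on the deck, cap top 62 mm above the table. Fixed. Origin: centre of the cap's underside. Must be left alone.
- seated_vial2: Flat-capped vial like the raised one but already home, cap (22 mm across, 12 mm tall) sitting on the deck, cap top 62 mm above the table. Fixed. Origin: centre of the cap's underside. Must be left alone.
- seated_vial3: Flat-capped vial like the raised one but already home, cap (22 mm across, 12 mm tall) sitting on the deck, cap top 62 mm above the table. Fixed. Origin: centre of the cap's underside. Must be left alone.
- seated_vial4: Flat-capped vial like the raised one but already home, cap (22 mm across, 12 mm tall) sitting on the deck, cap top 62 mm above the table. Fixed. Origin: centre of the cap's underside. Must be left alone.
- seated_vial5: Flat-capped vial like the raised one but already home, cap (22 mm across, 12 mm tall) sitting on the deck, cap top 62 mm above the table. Fixed. Origin: centre of the cap's underside. Must be left alone.
- flask_a: Loose closed clear-plastic sample flask, 60 mm high, 32 x 32 mm square foot, sloping shoulders, 19 mm wide round cap; stands on the ledge at the rack's +y end. Origin: centre of underside, z up. Must be left standing.
- flask_b: Loose closed clear-plastic sample flask, 70 mm high, 32 x 32 mm square foot, sloping shoulders, 19 mm wide round cap; stands on the table beyond the rack's far (+x) side. Origin: centre of underside, z up. Must be left standing.
- flask_c: Loose closed clear-plastic sample flask, 70 mm high, 32 x 32 mm square foot, sloping shoulders, 19 mm wide round cap; stands on the table beyond the rack's far (+x) side. Origin: centre of underside, z up. Must be left standing.
- dish: Loose shallow clear dish, 84 mm across, 16 mm high, on the table off the rack's -y end. Origin: centre of underside.
- tweezers: Loose steel tweezers, 120 mm long along their y, 8 mm high, lying on the table on the robot's side of the rack. Origin: centre of underside.
- amber_bottle: Loose closed amber bottle, 52 mm across, 110 mm high, on the table to the robot's right. Origin: centre of underside.
- can: Loose open red tin, 74 mm across, 100 mm high, on the table to the robot's left. Origin: centre of underside.

How it is judged:
By the outcome, as a careful person would: the job done as asked, in the order asked, and still so for the second after the job is handed in, with the robot touching nothing.
It also fails if it takes over 32 s, if anything falls off the work surface, if the arm or the gripper's body presses on something with over 40 N, if the wrist force passes 120 N, or if a joint passes its speed limit or range.

## Working session

There is one attempt and no reset: what is moved stays moved. The work goes in short steps, Python scripts to look and compute and a shell command to move; the robot and the scene stay as the last step left them, time stands still between calls to the robot, and variables do not carry over. Pictures are saved under pics/ and viewed, at most 10 in all, crops included, and the job is handed in when it is done.

```bash
mkdir -p pics; python3 - <<'E'
from workcell import env, grab_frame, camera_model, models
import cv2,numpy as np
for c in("top","side"):
    cv2.imwrite(f"pics/{c}0.png",grab_frame(c))
    for n in("raised_vial","seated_vial1","dropper_vial","flask_a","rack"):
        print(c,n,[(np.round(d["point"]).tolist(),round(d["p"],2)) for d in models.search_frame(n,c)][:8])
s=env.state();print(s["time_s"],s["ee_pos"],s["ee_rot"],s["gripper_width"],s["force"])
E
```

```text
top raised_vial [([632.0, -35.0, 86.0], 0.53), ([540.0, 144.0, 84.0], 0.43)]
top seated_vial1 [([551.0, 74.0, 63.0], 0.59), ([582.0, -4.0, 63.0], 0.49), ([621.0, 7.0, 62.0], 0.48), ([594.0, 91.0, 63.0], 0.45)]
top dropper_vial [([566.0, 40.0, 60.0], 0.39)]
top flask_a [([695.0, 10.0, 51.0], 0.68), ([680.0, 91.0, 47.0], 0.61)]
top rack [([580.0, 47.0, 49.0], 0.7)]
side raised_vial [([632.0, -38.0, 79.0], 0.63)]
side seated_vial1 [([574.0, -7.0, 66.0], 0.66), ([612.0, 45.0, 61.0], 0.56), ([552.0, 70.0, 61.0], 0.5), ([600.0, 88.0, 61.0], 0.47), ([622.0, 3.0, 61.0], 0.38)]
side dropper_vial [([636.0, -42.0, 80.0], 0.69), ([562.0, 29.0, 54.0], 0.65)]
side flask_a [([690.0, 6.0, 43.0], 0.67), ([674.0, 85.0, 37.0], 0.57)]
side rack [([579.0, 13.0, 49.0], 0.9)]
0.6 [ 167.59222383 -550.02514634  224.97860713] [1.79996151e+02 5.92661836e-04 1.69456304e+01] 91.04830238049044 [-0.33426831  0.47860653 -0.30620841]
```

View pics/top0.png

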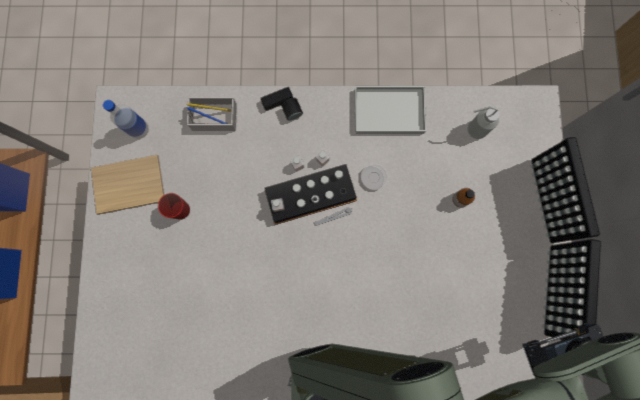

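View pics/side0.png

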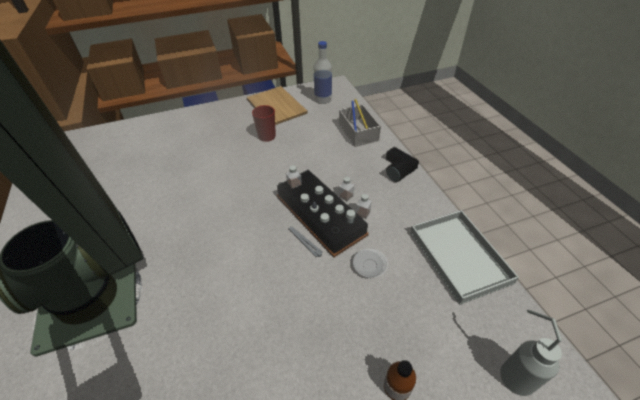

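The top and side pictures show the rack at about (275–350, 170–220) in the top view. The raised vial is in the far row at its -y end, near (338,174) in top and (350,215) in side, at roughly (632, -37, 80) mm. The empty hole is nearer the robot. The rack's yaw is about 16.6°, which matches the tool yaw already, so I'll approach with the jaws shut.

```bash
python3 -m crank '1 50 -30 0 0 0 0;1 50 -30 0 0 0 0;1 50 -30 0 0 0 0;1 50 -30 0 0 0 0;1 50 -30 0 0 0 0;1 50 -30 0 0 0 0;1 50 -30 0 0 0 0;1 50 -30 0 0 0 0;1 50 -30 0 0 0 0;1 50 -30 0 0 0 0' 10; python3 - <<'E'
from workcell import env, grab_frame, camera_model, models
import cv2,numpy as np
m=camera_model("wrist");print(m["K"],np.round(m["mount"],2))
s=env.state();print(s["ee_pos"],s["ee_rot"],s["gripper_width"])
cv2.imwrite("pics/w1.png",grab_frame("wrist"))
for n in("raised_vial","seated_vial1","dropper_vial"):
    print(n,[(np.round(d["point"]).tolist(),round(d["p"],2)) for d in models.search_frame(n,"wrist")][:8])
E
```

```text
time_s: 1.85
ee_pos: [559.7, -115.8, 225.2]
ee_rot: [180.0, -0.0, 17.0]
force: [0.7, -0.7, 0.6]
gripper_width: 0.3
gripper_force: 0.0
[[301.08478066   0.         315.90352587]
 [  0.         301.08478066 195.55494996]
 [  0.           0.           1.        ]] [[  -0.     -0.97   -0.25   68.63]
 [   1.     -0.     -0.      0.91]
 [   0.     -0.25    0.97 -158.43]
 [   0.      0.      0.      1.  ]]
[ 559.66012504 -115.75609092  225.16879213] [ 1.79962285e+02 -2.71481906e-02  1.69606307e+01] 0.288982330789869
raised_vial [([640.0, -34.0, 78.0], 0.65), ([570.0, 33.0, 62.0], 0.64)]
seated_vial1 [([598.0, 91.0, 60.0], 0.95), ([555.0, 72.0, 62.0], 0.78), ([612.0, 47.0, 60.0], 0.73), ([578.0, -9.0, 64.0], 0.6), ([623.0, 1.0, 62.0], 0.56), ([545.0, 133.0, 85.0], 0.23)]
dropper_vial [([568.0, 33.0, 62.0], 0.83), ([558.0, 72.0, 59.0], 0.75)]
```

View pics/w1.png

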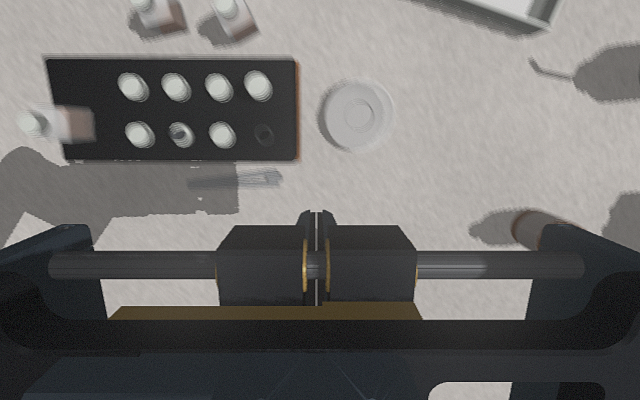

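The wrist view shows all eight slots, with the raised cap at about (258,84). It is slightly motion-blurred, so I'll move closer, hold still and measure once more.

```bash
python3 -m crank '1 15 -26 20 0 0 0;1 15 -26 20 0 0 0;1 0 0 0 0 0 0;1 0 0 0 0 0 0' ; python3 - <<'E'
from workcell import env, grab_frame, camera_model, models
import cv2,numpy as np
s=env.state();print(s["ee_pos"],s["ee_rot"],s["force"])
im=grab_frame("wrist")
cv2.imwrite("pics/w2.png",im)
for n in("raised_vial","seated_vial1","dropper_vial"):
    print(n,[(np.round(d["point"],1).tolist(),round(d["p"],2)) for d in models.search_frame(n,"wrist")][:8])
E
```

```text
time_s: 2.55
ee_pos: [571.8, -60.3, 185.6]
ee_rot: [179.9, -0.0, 16.9]
force: [-0.5, 0.1, 0.0]
gripper_width: 0.3
gripper_force: 0.0
[571.7587619  -60.32349807 185.62970102] [ 1.79933903e+02 -2.47746447e-02  1.68815409e+01] [-0.54743188  0.06047715  0.0467132 ]
raised_vial [([638.6, -33.3, 76.2], 0.71)]
seated_vial1 [([553.4, 72.6, 61.9], 0.91), ([611.2, 47.2, 60.4], 0.89), ([579.0, -6.8, 61.3], 0.89), ([622.5, 6.5, 60.0], 0.84), ([594.3, 87.2, 61.5], 0.62)]
dropper_vial [([568.5, 32.0, 60.6], 0.87), ([521.0, -20.7, 4.4], 0.68)]
```

View pics/w2.png

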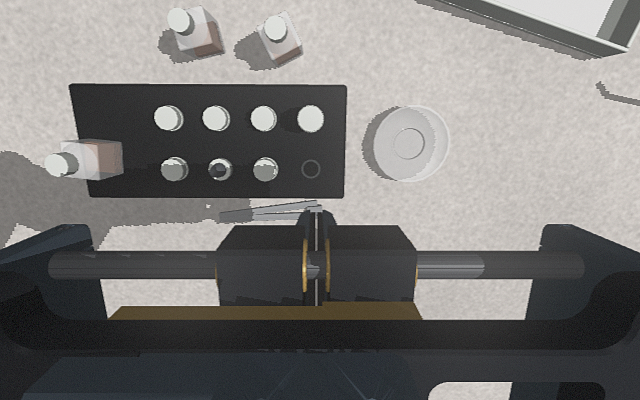

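The still shows the raised cap sharply at about (310,118), with the other far-row caps at 168, 215 and 263. I'll back-project these and fit the slot grid.

```bash
python3 - <<'E'
from workcell import camera_model
import cv2,numpy as np
from scipy.spatial.transform import Rotation as Ro
im=cv2.imread("pics/w2.png");g=cv2.cvtColor(im,cv2.COLOR_BGR2GRAY)
m=camera_model("wrist");K=np.array(m["K"]);M=np.array(m["mount"])
R=Ro.from_euler("xyz",[179.934,-.025,16.8815],degrees=True).as_matrix();p=np.array([571.76,-60.32,185.63])
def bp(u,v,z):
    d=R@M[:3,:3]@np.linalg.solve(K,[u,v,1]);o=p+R@M[:3,3];return (o+d*(z-o[2])/d[2])[:2]
n,l,st,c=cv2.connectedComponentsWithStats((g>185).astype(np.uint8))
for i in range(1,n):
    u,v=c[i]
    if st[i,4]>150 and 140<u<335 and 95<v<190: print(st[i],c[i].round(1),[bp(u,v,z).round(1) for z in (62,78,80,82)])
names={(24,-22):(622.5,6.5)}
E
```

```text
[154 106  24  24 426] [165.5 117.6] [array([599. ,  89.3]), array([601.2,  81.9]), array([601.5,  81. ]), array([601.8,  80.1])]
[203 106  23  25 429] [213.9 117.8] [array([611.5,  47.4]), array([613. ,  42.4]), array([613.2,  41.7]), array([613.4,  41.1])]
[251 106  23  25 432] [262.2 117.9] [array([624.1,   5.4]), array([624.8,   2.8]), array([624.9,   2.4]), array([625. ,   2.1])]
[298 106  25  26 511] [310.2 118.2] [array([636.5, -36.3]), array([636.6, -36.6]), array([636.6, -36.7]), array([636.6, -36.7])]
```

```bash
python3 -m crank '1 34.4 -1.9 0 0 0 0;1 34.4 -1.9 0 0 0 0;1 0 0 25 0 0 0;1 0 0 25 0 0 0;1 0 0 20 0 0 0;1 0 0 10 0 0 0;1 0 0 0 0 0 0;1 0 0 0 0 0 0'; python3 - <<'E'
from workcell import env, grab_frame
import cv2
s=env.state();print(s["ee_pos"],s["ee_rot"],s["force"])
a=grab_frame("wrist");b=grab_frame("side")[150:270,270:400]
cv2.imwrite("pics/w3.png",a);cv2.imwrite("pics/s3.png",cv2.resize(b,None,fx=4,fy=4))
E
```

```text
time_s: 3.75
ee_pos: [637.4, -35.3, 106.0]
ee_rot: [180.0, -0.1, 16.9]
force: [0.5, 0.3, 0.2]
gripper_width: 0.6
gripper_force: 0.0
[637.38646341 -35.34188864 106.00442139] [ 1.79954577e+02 -1.05422103e-01  1.69384030e+01] [0.54460721 0.28187546 0.19167952]
```

View pics/s3.png

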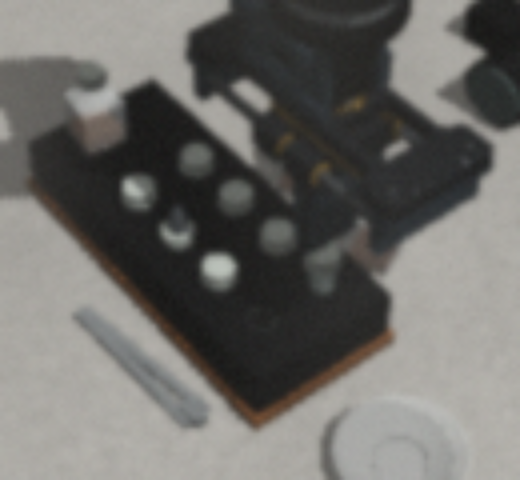

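View pics/w3.png

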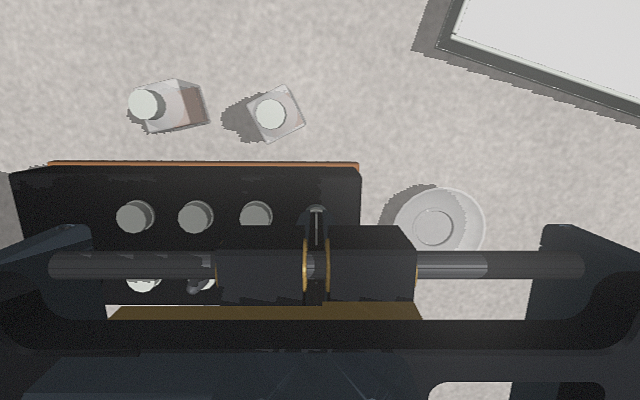

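The fingertips sit right above the raised cap, at about (320,255) in the side crop. The flasks and neighbouring caps are clear, so I'll descend gently.

```bash
python3 -m crank '1 0 0 5 0 0 0;1 0 0 4 0 0 0;1 0 0 3 0 0 0;1 0 0 3 0 0 0;1 0 0 3 0 0 0;1 0 0 3 0 0 0;1 0 0 3 0 0 0;1 0 0 3 0 0 0'; python3 -m crank '1 0 0 1.5 0 0 0;1 0 0 1.5 0 0 0;1 0 0 0 0 0 0'
```

```text
time_s: 4.85
ee_pos: [636.5, -35.1, 77.7]
ee_rot: [-180.0, 0.0, 16.9]
force: [-1.4, 1.0, 2.6]
gripper_width: 0.4
gripper_force: 1.4
time_s: 5.22
ee_pos: [637.1, -35.2, 74.7]
ee_rot: [180.0, -0.0, 17.0]
force: [-0.4, 0.4, 0.1]
gripper_width: 0.5
gripper_force: 0.0
```

```bash
for i in 1 ; do python3 -m crank '1 0 0 0.8 0 0 0' | sed -n '2p;4p'; python3 -m crank '1 0 0 0.6 0 0 0' | sed -n '2p;4p'; python3 -m crank '1 0 0 0.6 0 0 0' | sed -n '2p;4p'; done
```

```text
ee_pos: [637.3, -35.2, 74.3]
force: [-1.0, 0.5, 2.6]
ee_pos: [637.2, -35.2, 73.8]
force: [0.1, 0.6, 3.2]
ee_pos: [637.2, -35.2, 73.3]
force: [-0.8, -1.0, 8.0]
```

```bash
python3 -m crank '1 0 0 0.4 0 0 0' | sed -n '2p;4p'; python3 -m crank '1 0 0 0 0 0 0' | sed -n '2p;4p'
```

```text
ee_pos: [637.2, -35.2, 73.3]
force: [-0.9, -0.1, 6.9]
ee_pos: [637.2, -35.2, 73.3]
force: [-1.2, 0.3, 4.8]
```

```bash
python3 -m crank '1 0 0 0.6 0 0 0;1 0 0 0 0 0 0' | sed -n '2p;4p'; python3 -m crank '1 0 0 0.6 0 0 0;1 0 0 0 0 0 0' | sed -n '2p;4p'
```

```text
ee_pos: [637.2, -35.2, 73.3]
force: [-1.6, 0.1, 7.6]
ee_pos: [637.2, -35.2, 73.2]
force: [-2.0, -0.0, 11.8]
```

The height is steady at 73.2 mm while the force climbs to 12 N, so the cap is at the hard stop. I'll withdraw slowly at first, then check.

```bash
python3 -m crank '1 0 0 -3 0 0 0;1 0 0 -8 0 0 0;1 0 0 -25 0 0 0;1 0 0 -40 0 0 0;1 0 0 -50 0 0 0;1 -50 0 -30 0 0 0;1 -50 0 0 0 0 0;1 -50 0 0 0 0 0;1 0 0 0 0 0 0;1 0 0 0 0 0 0'; python3 - <<'E'
from workcell import env, grab_frame, models
import cv2,numpy as np
a=grab_frame("wrist");b=grab_frame("side")[150:270,270:400]
cv2.imwrite("pics/f.png",np.vstack([a[:250,:520],cv2.resize(b,(520,350),interpolation=cv2.INTER_CUBIC)]))
for n in("raised_vial","seated_vial1"): print(n,[(np.round(d["point"]).tolist(),round(d["p"],2)) for d in models.search_frame(n,"side")])
E
```

```text
time_s: 7.6
ee_pos: [493.9, -78.9, 227.8]
ee_rot: [180.0, -0.1, 16.9]
force: [-0.1, 0.8, 0.7]
gripper_width: 0.6
gripper_force: 0.0
raised_vial [([638.0, -39.0, 64.0], 0.42)]
seated_vial1 [([614.0, 43.0, 62.0], 0.6), ([622.0, 1.0, 62.0], 0.5), ([575.0, -8.0, 62.0], 0.43)]
```

View pics/f.png

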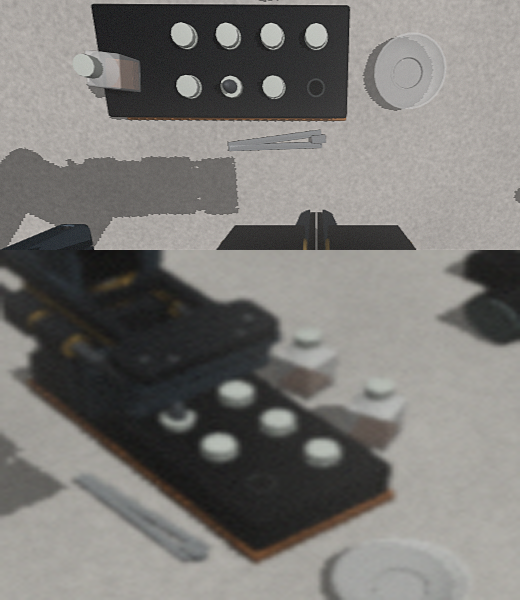

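The cap now sits flush on the deck, at about (322,450) in the side crop, level with its neighbours. The flasks, tweezers and dish haven't moved.

```bash
python3 -c "from workcell import env; print(env.job_done())"
```

```text
the job is handed in; nothing more can be done
None
```

I pushed the raised vial down to its stop, so its cap now looks level with the others; the arm is withdrawn, the rest looks undisturbed in the final pictures, and the job is handed in at about 8 s of the 32 s.

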